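# Free the index pin of a display turntable and hold it out

## Robot

A 7-joint arm with a two-finger parallel gripper is mounted at the origin on the work surface. World frame = base frame: x ahead of the robot, y to its left, z up, the work surface at z = 0. Lengths are in m, angles in rad, forces in N, time in s.
With the tool pointing down it reaches from about 0.4 to 0.85 m from the base axis. Payload 10.4 kg.
Tool frame: the origin (TCP) lies at the very end of the fingers, on their centre line; the grasp point (between the pads) lies 19 mm behind it (r.pinch_z is the distance from the TCP to the grasp point, in m); z points along the fingers, y is the line along which they close (so a half turn about z gives the same grasp; the last joint's range is limited). The gripper opens to 87 mm and grips with 3 to 60 N. Pads are 19 mm wide; open, the fingers measure 117 mm over their backs; the gripper's body (75 mm by 190 mm) begins 51 mm behind the grasp point.
Start: joints at [1.232, 0.332, -0.065, 1.46, 0.022, 1.35, -0.088], TCP at [0.194, -0.594, 0.223] pointing down, gripper open.
Joint ranges: [-2.6, 2.6], [-0.5, 2.12], [-1.47, 1.34], [0.16, 2.42], [-1.27, 4.41], [0.06, 2.06], [-2.6, 2.6]. Speed limits (rad/s): [2.22, 2.22, 2.79, 2.79, 3.14, 3.14, 3.14].

## Interface

Orientations are given as a unit quaternion [x, y, z, w].
In Python, from bench import sensors, vision, r gives the robot as it stands.
- The arm moves only by the shell command python3 -m crank 'ROWS' [OPENING] [FORCE]. ROWS is JSON, a list of rows, each a list of 2 entries, a list of its own where there are three numbers: the shift along the tool's x, y, z normalised to -1 to 1, where 1 is 3 cm, then the turn about the tool's z normalised to -1 to 1, where 1 is 8 degrees. A call has 1 to 12 rows; each row shifts and turns the commanded pose from where the row before left it, along the tool's axes as they then stand; what a row does not reach is not made up. A row lasts 1/8 s, in which the tool goes at most 62.5 mm and 10.7 degrees, less where a joint would pass 70% of its speed; a pose out of reach is approached as far as the arm can. A call with a number of a shift or a turn outside -1 to 1 is refused whole. A call with a gripper value outside its range is refused whole. OPENING is the opening, from 0 (shut) to 1 (fully open), set as the call begins (- or left out, the last holds). The fingers move at their own pace and stop on an object; FORCE is the grip in N (left out, the last holds). Time passes only in rows, so rows that do not move let the fingers close. It gives the time, the measured TCP pose, the force, the opening and the grip force at its end, in the units of the state.
- sensors.read_state(): the state, without advancing time (a new reading comes with each control period).
- vision.camera(name): name is "scene" or "top"; returns the picture (384x512x3 uint8, red, green, blue); there is no depth.
- vision.camera_model(name): a dict with "vertical_fov" (degrees; the focal length in pixels is half the picture's height over the tangent of half this angle, whatever the lens; pixels are square), "cx", "cy" (the principal point, pixels), "dist" ([k1, k2, p1, p2, k3] as OpenCV has them; the pictures are not rectified), "camera_from_world" (4x4, takes a point from world to camera coordinates). Camera axes: x right, y down, z forward; pixel columns grow to the right and rows downward; lengths in m; the calibration is good to about 2 mm. A picture is of the moment at which its call begins. camera_model takes no time and is no camera call.
- r.close_job(): hands the job in; it is judged then, once.
The state is a dict: "time": time; "joint_positions": joint angles; "joint_vel": joint speeds; "joint_torque": joint torques, N m; "ee_pos": TCP position; "eef_rot": TCP orientation; "ft_force": force on the tool from outside, world axes, zero at the start; "torque": the same for the moment, N m; "width": finger opening in m; "grip_force": force on a finger pad.
Only numpy, scipy, OpenCV 4.12 (cv2) and the standard library are available. Lean on these libraries where they do the work, as an engineer would, in place of code of your own. Each camera call takes 0.05 s, during which the arm holds its last target. There are 200 camera calls.

## Task

The index pin that locks the turntable is stiff: first press the white nozzle cap of the lubricant can all the way down for a moment and let it come back up, so that it sprays the pin. Then take the red knob of the index pin, pull it fully up out of its hole against its spring, and finish while still holding it there, so that a colleague can turn the table. Do not disturb the small figures on the turntable or the things lying on the bench.

Things in the scene. Friction and masses are not known exactly. Their poses are not given: they have to be found in the camera images.
- cap (a joint): travel of the nozzle cap, in m: 0 up, 0.006 fully pressed down. It is sprung: 2.5 N starts it moving, 8.5 N holds it fully down, and it returns by itself.
- cap_top (a point): centre of the top face of the white nozzle cap (a cylinder 26 mm across, top about 143 mm above the bench) on the lubricant can, blue with a yellow band, 52 mm across; the can is fixed in a black foot and stands 150 mm from the pin's axis. A thin orange straw sticks out 55 mm from the cap's axis towards the pin, below the cap's top; local y points along the straw, z up.
- pin (a joint): lift of the index pin, in m: 0 seated 10 mm deep in its hole in the turntable, 0.018 fully pulled up against its stop. It slides straight up, sprung: 5 N starts it moving, 13 N holds it fully up; let go, it snaps back.
- knob_center (a point): centre of the red knob of the index pin, an upright cylinder 24 mm across and 30 mm tall (the point is half-way up it, 95 mm above the bench when seated). The knob rides on an 8 mm stem; the aluminium bracket arm 12 mm below the knob's underside (8 mm where its 18 mm collar stands round the stem) guides it. z up; local y points from the pin towards the turntable's centre, 70 mm away. The pin rises with the knob.
- stage: the fixed turntable unit: white disc 180 mm across, its top 45 mm above the bench, on a grey base plate 200 x 240 mm; origin on the bench under the disc's centre. The pin stands at local (0, -70 mm); local z up.
- figure0_mid (a point): small cream-coloured standing figure, 45 mm tall on a 26 mm round base, loose on the white turntable; the point is on its axis 22 mm above its foot
- figure1_mid (a point): small cream-coloured standing figure, 45 mm tall on a 26 mm round base, loose on the white turntable; the point is on its axis 22 mm above its foot
- figure2_mid (a point): small cream-coloured standing figure, 45 mm tall on a 26 mm round base, loose on the white turntable; the point is on its axis 22 mm above its foot
- jar_mid (a point): brown glass jar, 52 mm across and 55 mm tall, standing loose on the bench; the point is half-way up its axis
- spool_mid (a point): bare metal spool, 56 mm across and 40 mm tall, standing loose on the bench; the point is half-way up its axis
- mug_mid (a point): blue mug, 72 mm across and 85 mm tall, standing loose on the bench; the point is half-way up its axis
- screwdriver: yellow-handled screwdriver lying on the bench, along its local x with the handle to -x; origin under its middle

How it is judged:
On the way, in this order (a step that is already met when the one before it is completed fails the run):
1. the nozzle cap is pressed down (value of joint cap above 0.0045 m and value of joint pin below 0.003 m), for 0.1 s.
2. the nozzle cap has come back up (value of joint cap below 0.0015 m and value of joint pin below 0.003 m), for 0.1 s.
3. the index pin is pulled fully up by the gripper (value of joint pin above 0.0145 m and contact force between the fingers and pin above 2 N), for 0.3 s.
At the end, for the whole second after the job is handed in: The index pin is held at least 14.5 mm up (of 18 mm travel) by the fingers, which press on it with more than 2 N; the nozzle cap is back up (less than 1.5 mm down); the three figures stand upright (within 0.3 rad) (all of step 3 and value of joint cap below 0.0015 m and angle between each of figure0_mid, figure1_mid, figure2_mid's own z axis and vertical below 0.3 rad); the arm keeps its last pose, push and grip.
It fails at once if a figure is moved by more than 15 mm or tipped (distance of any of figure0_mid, figure1_mid, figure2_mid from where it was at the start of the episode above 0.015 m or angle between any of figure0_mid, figure1_mid, figure2_mid's own z axis and vertical above 0.5 rad).
It fails at once if a thing lying on the bench is moved by more than 20 mm (distance of any of jar_mid, spool_mid, mug_mid, screwdriver from where it was at the start of the episode above 0.02 m).
It also fails if it takes over 42 s, if anything falls off the work surface, if the arm or the gripper's body presses on something with over 40 N, if the wrist force passes 120 N, or if a joint passes its speed limit or range.

## Working session

There is one attempt and no reset: what is moved stays moved. The work goes in short steps, Python scripts to look and compute and a shell command to move; the robot and the scene stay as the last step left them, time stands still between calls to the robot, and variables do not carry over. Pictures are saved under pics/ and viewed, at most 10 in all, crops included, and the job is handed in when it is done.

```bash
mkdir -p pics; ls; python3 - <<'E'
from bench import sensors, vision, r
import cv2
for n in ("scene","top"):
    cv2.imwrite(f"pics/{n}0.png",cv2.resize(vision.camera(n)[:,:,::-1],(800,600),interpolation=cv2.INTER_CUBIC))
    print(vision.camera_model(n))
s=sensors.read_state();print(s['time'],s['ee_pos'],s['eef_rot'],s['width'],r.pinch_z)
E
```

```text
pics
{'vertical_fov': 44.39791194672388, 'cx': 257.0602859248671, 'cy': 188.56297325951942, 'dist': array([-0.13511011,  0.        ,  0.        ,  0.        ,  0.        ]), 'camera_from_world': array([[ 0.46495157,  0.88531741,  0.00575474, -0.21784445],
       [ 0.63235103, -0.32753515, -0.70203482, -0.25777371],
       [-0.61963877,  0.33005121, -0.71211937,  1.81047208],
       [ 0.        ,  0.        ,  0.        ,  1.        ]])}
{'vertical_fov': 47.226755565118346, 'cx': 255.25781619928463, 'cy': 184.17575105582137, 'dist': array([0.02042202, 0.        , 0.        , 0.        , 0.        ]), 'camera_from_world': array([[-1.45877029e-02, -9.99893167e-01,  9.24162873e-04,
        -2.44742046e-02],
       [-9.95926996e-01,  1.44475817e-02, -8.89982411e-02,
         5.20138898e-01],
       [ 8.89753812e-02, -2.21867865e-03, -9.96031354e-01,
         1.65300197e+00],
       [ 0.00000000e+00,  0.00000000e+00,  0.00000000e+00,
         1.00000000e+00]])}
0.1 [ 0.19400171 -0.59377138  0.22186113] [ 9.87554685e-01  1.57274808e-01 -1.36239027e-04 -5.99782341e-04] 0.0869766782246522 0.0187
```

View pics/scene0.png

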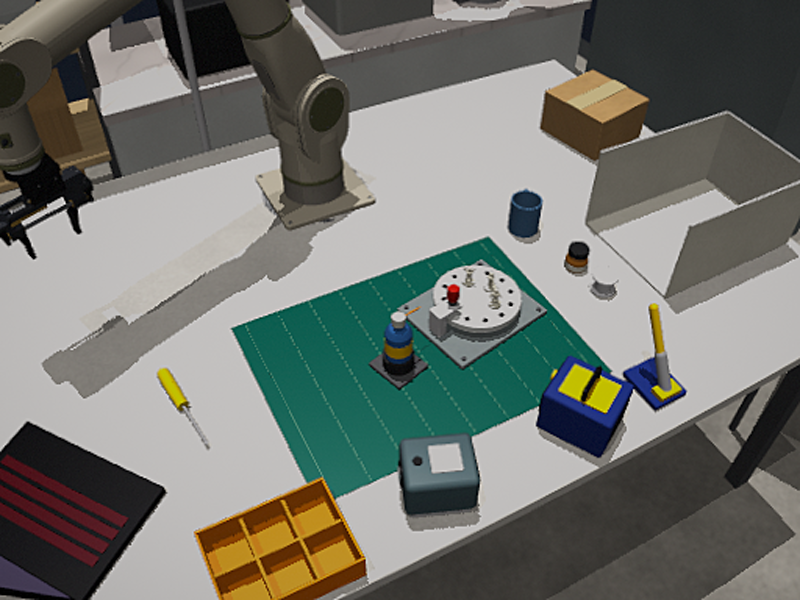

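View pics/top0.png

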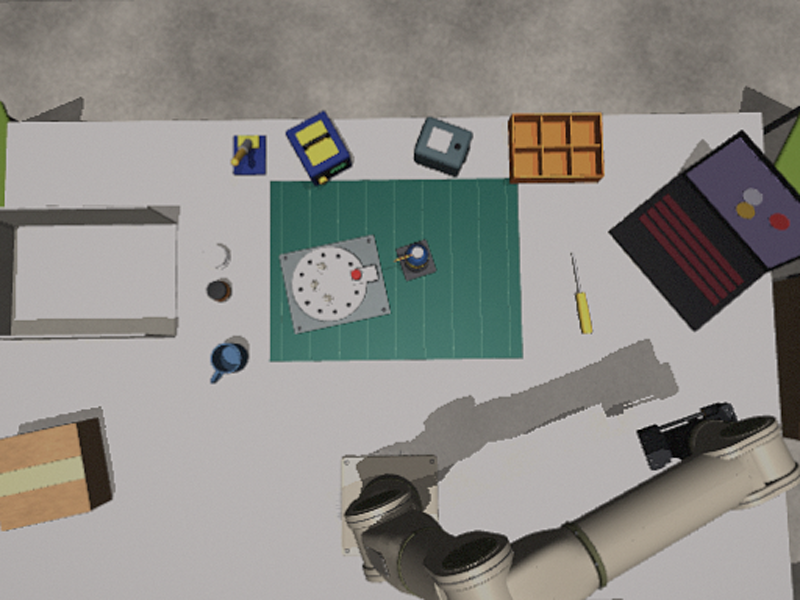

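The scene view shows the cap at about (399,318)/800 and the knob at (453,293). The top view shows the cap at (417,254) and the knob at (356,274). Next, an enlarged crop from both cameras.

```bash
python3 - <<'E'
from bench import vision
import cv2,numpy as np
a=vision.camera("scene")[160:260,230:355,::-1]; b=vision.camera("top")[140:220,170:290,::-1]
a=cv2.resize(a,None,fx=5,fy=5,interpolation=cv2.INTER_CUBIC);b=cv2.resize(b,None,fx=5,fy=5,interpolation=cv2.INTER_CUBIC)
for im in (a,b):
    for i in range(0,im.shape[1],50): cv2.line(im,(i,0),(i,8 if i%100 else 16),(0,0,255),1)
    for i in range(0,im.shape[0],50): cv2.line(im,(0,i),(8 if i%100 else 16,i),(0,0,255),1)
cv2.imwrite("pics/sc1.png",a);cv2.imwrite("pics/tc1.png",b)
E
```

```text
(no output)
```

View pics/sc1.png

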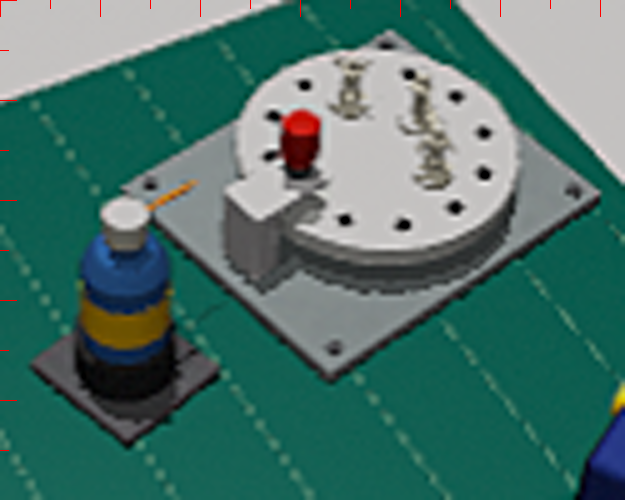

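View pics/tc1.png

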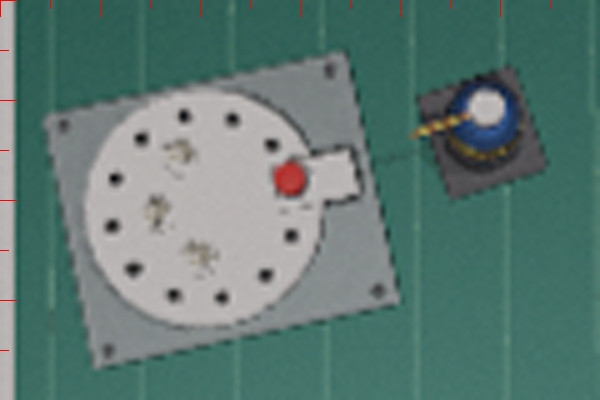

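The crops show the following. Scene crop: cap top (125,214), knob top (300,122). Top crop: cap top (487,107), knob top (290,177), disc centre (204,207), figures near (180,150), (158,211) and (200,256).

```bash
cat > h.py <<'E'
from bench import sensors, vision, r
import cv2,numpy as np
from scipy.optimize import least_squares
from scipy.spatial.transform import Rotation as R
def cam(n):
    m=vision.camera_model(n); f=192/np.tan(np.radians(m['vertical_fov']/2))
    return np.array([[f,0,m['cx']],[0,f,m['cy']],[0,0,1]]),m['dist'],m['camera_from_world']
C={n:cam(n) for n in("scene","top")}
def proj(n,p):
    K,d,T=C[n]; return cv2.projectPoints(np.array([p],float),cv2.Rodrigues(T[:3,:3])[0],T[:3,3],K,d)[0].ravel()
def find(obs,z):  # obs {cam:px}, height known (2 mm sigma); residuals in px
    s=least_squares(lambda p:np.r_[[proj(n,p)-u for n,u in obs.items()]].ravel().tolist()+[(p[2]-z)/.001],[.5,0,z])
    return s.x,s.fun
def tool():
    s=sensors.read_state(); return np.array(s['ee_pos']),R.from_quat(s['eef_rot'])
E
python3 - <<'E'
from h import *
S=lambda x,y:np.array([(x+.5)/5-.5+230,(y+.5)/5-.5+160]);T=lambda x,y:np.array([(x+.5)/5-.5+170,(y+.5)/5-.5+140])
np.set_printoptions(precision=4,suppress=True)
cap=find({"scene":S(125,214),"top":T(487,107)},.143);kn=find({"scene":S(300,122),"top":T(290,177)},.110)
print("cap",cap);print("knob",kn)
d=find({"top":T(204,207)},.045)[0];print("disc",d)
for f in((180,150),(158,211),(200,256)): print("fig",find({"top":T(*f)},.075)[0])
print("dist",np.linalg.norm((cap[0]-kn[0])[:2]),np.linalg.norm((d-kn[0])[:2]))
for n in("jar",(219,290)),("spool",(217,256)),("mug",(230,357)): print(n[0],find({"top":np.array(n[1])*.64},.05)[0])
p,q=tool();print(p,q.as_matrix())
E
```

```text
cap (array([ 0.5908, -0.0736,  0.1431]), array([-0.1966,  0.2628, -0.3326,  0.1086,  0.0708]))
knob (array([0.5459, 0.069 , 0.1101]), array([-0.124 ,  0.4281, -0.2919,  0.2513,  0.1054]))
disc [0.5322 0.1368 0.045 ]
fig [0.572  0.1514 0.075 ]
fig [0.5268 0.1679 0.075 ]
fig [0.493 0.137 0.075]
dist 0.1494554647451459 0.06924276890423944
jar [0.5182 0.3995 0.05  ]
spool [0.6005 0.4049 0.05  ]
mug [0.3579 0.3719 0.05  ]
[ 0.194  -0.5939  0.2221] [[ 0.9506  0.3105 -0.0003]
 [ 0.3105 -0.9506  0.0008]
 [-0.     -0.0008 -1.    ]]
```

```bash
python3 -m crank '[[[1,-0.69,0],0],[[1,-0.69,0],0],[[1,-0.69,0],0],[[1,-0.69,0],0],[[1,-0.69,0],0],[[1,-0.69,0],0],[[1,-0.69,0],0],[[1,-0.69,0],0],[[1,-0.69,0],0],[[1,-0.69,0],0],[[1,-0.69,0],0],[[1,-0.69,0],0]]' 0 20
cat > go.py <<'E'
import sys
from h import *
t=np.array(eval(sys.argv[1])); p,q=tool(); s=sensors.read_state()
print(s['time'],p,"force",np.round(s['ft_force'],2),"rows",np.round(q.inv().apply(t-p)/.03,3), np.round(q.as_matrix()[:,1:],3).tolist(),np.round(s['joint_positions'],2))
E
python3 go.py .5908,-.0736,.19
```

```text
time: 1.7
ee_pos: [0.4597, -0.2452, 0.2225]
eef_rot: [0.988, 0.157, -0.0, 0.0]
ft_force: [0.1, -0.3, 0.9]
width: 0.0005
grip_force: 0.0
1.7 [ 0.45971382 -0.24519406  0.22254817] force [ 0.09 -0.32  0.88] rows [ 5.93  -4.081  1.084] [[0.31, 0.0], [-0.951, -0.0], [0.0, -1.0]] [ 0.76  0.13 -0.39  1.72  0.05  1.31 -0.89]
```

```bash
python3 -m crank '[[[1,-0.68,0],0],[[1,-0.68,0],0],[[1,-0.68,0],0],[[1,-0.68,0],0],[[1,-0.68,0.2],0],[[0.93,-0.68,0.8],0],[[0,0,0],0],[[0,0,0],0]]'
python3 go.py .5908,-.0736,.146
python3 - <<'E'
from h import *
a=vision.camera("scene")[130:250,210:360,::-1]; b=vision.camera("top")[110:220,170:320,::-1]
cv2.imwrite("pics/c2.png",cv2.resize(np.vstack([a,b]),None,fx=2.6,fy=2.6,interpolation=cv2.INTER_CUBIC))
E
```

```text
time: 2.7
ee_pos: [0.5901, -0.0753, 0.1926]
eef_rot: [0.988, 0.157, -0.0, 0.0]
ft_force: [0.2, -0.9, 0.1]
width: 0.0001
grip_force: 0.0
2.7 [ 0.59011187 -0.07525711  0.19260099] force [ 0.22 -0.89  0.14] rows [ 0.04  -0.046  1.553] [[0.31, -0.0], [-0.951, -0.0], [0.0, -1.0]] [ 0.47  0.33 -0.51  1.56  0.17  1.29 -1.33]
```

View pics/c2.png

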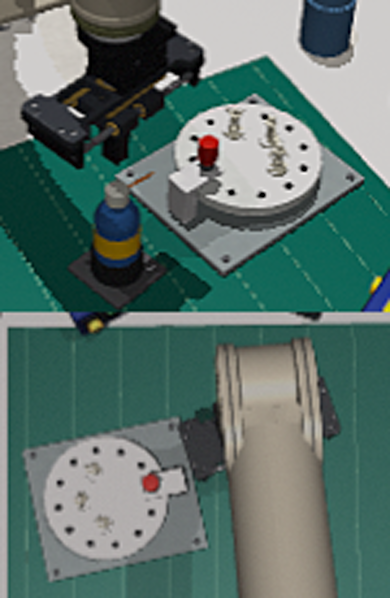

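The fingers are shut directly above the cap (tips near (113,155), cap at (117,190) in the upper crop). The straw points at the pin and nothing is in the way, so I'll lower onto the cap.

```bash
python3 -m crank '[[[0.04,-0.05,0.6],0],[[0,0,0.6],0],[[0,0,0.25],0],[[0,0,0.1],0],[[0,0,0.1],0],[[0,0,0.1],0],[[0,0,0],0]]'; python3 go.py .5908,-.0736,.137
```

```text
time: 3.68
ee_pos: [0.5912, -0.0728, 0.1406]
eef_rot: [0.988, 0.157, 0.0, 0.0]
ft_force: [-1.0, 0.2, 5.1]
width: 0.0001
grip_force: 2.6
3.675 [ 0.59121994 -0.07277392  0.14060385] force [-0.98  0.2   5.09] rows [-0.022  0.022  0.12 ] [[0.311, 0.001], [-0.951, -0.0], [0.0, -1.0]] [ 0.46  0.37 -0.51  1.62  0.19  1.19 -1.35]
```

Contact is made: 5 N at about 2.5 mm of travel.

```bash
python3 -m crank '[[[0,0,0.07],0],[[0,0,0.07],0],[[0,0,0.03],0],[[0,0,0],0],[[0,0,0],0]]'; python3 go.py .5908,-.0736,.137
```

```text
time: 4.3
ee_pos: [0.5913, -0.0728, 0.1374]
eef_rot: [0.988, 0.157, 0.001, 0.001]
ft_force: [-9.0, 0.5, 19.1]
width: 0.0003
grip_force: 9.5
4.3 [ 0.59134302 -0.07280588  0.13736598] force [-8.95  0.49 19.11] rows [-0.025  0.02   0.012] [[0.31, 0.002], [-0.951, -0.001], [0.001, -1.0]] [ 0.46  0.37 -0.51  1.63  0.19  1.19 -1.35]
```

It has bottomed out at 19 N, so the cap is fully pressed. Lift, let it return, open the fingers and move above the knob.

```bash
python3 -m crank '[[[0,0,-0.5],0],[[0,0,-0.7],0],[[0,0,-0.7],0],[[0,0,0],0]]' && python3 -m crank '[[[0,-1,0],0],[[0,-1,0],0],[[0,-1,0],0],[[0,-1,0],0],[[0,-0.96,0],0],[[0,0,0.5],0],[[0,0,0.5],0],[[0,0,0],0],[[0,0,0],0]]' 0.7; python3 go.py .5459,.069,.078
python3 - <<'E'
from h import *
a=vision.camera("scene")[130:250,210:360,::-1]
cv2.imwrite("pics/c3.png",cv2.resize(a,None,fx=4,fy=4,interpolation=cv2.INTER_CUBIC))
E
```

```text
time: 4.8
ee_pos: [0.5919, -0.0728, 0.1937]
eef_rot: [0.988, 0.157, 0.002, 0.001]
ft_force: [0.3, 0.5, -1.0]
width: 0.0004
grip_force: 0.0
time: 5.92
ee_pos: [0.5449, 0.068, 0.1619]
eef_rot: [0.988, 0.157, -0.0, -0.0]
ft_force: [0.3, 0.1, -0.1]
width: 0.0603
grip_force: 0.0
5.925 [0.54494313 0.0679961  0.16185426] force [ 0.34  0.07 -0.13] rows [ 0.041 -0.022  2.795] [[0.31, -0.0], [-0.951, -0.0], [-0.0, -1.0]] [ 0.31  0.26 -0.6   1.72  0.16  1.21 -1.58]
```

View pics/c3.png

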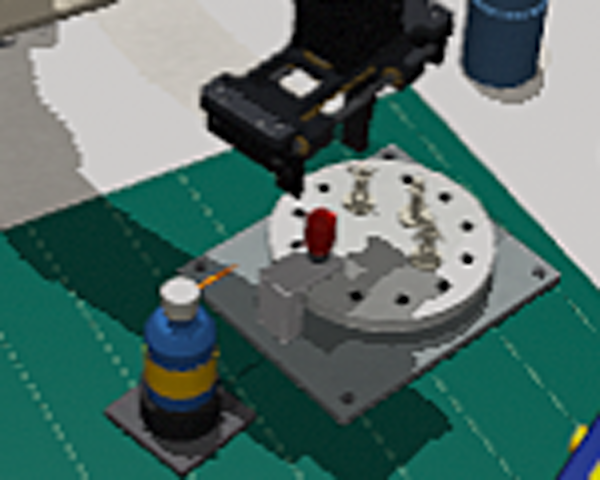

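The cap is back up, and the open fingers straddle the knob (at (320,232)) from above. Descend and close.

```bash
python3 -m crank '[[[0.04,-0.02,0.7],0],[[0,0,0.7],0],[[0,0,0.7],0],[[0,0,0.4],0],[[0,0,0.25],0],[[0,0,0],0],[[0,0,0],0]]' && python3 go.py .5459,.069,.078 && python3 -m crank '[[[0,0,0],0],[[0,0,0],0],[[0,0,0],0],[[0,0,0],0],[[0,0,0],0],[[0,0,0],0]]' 0 50; python3 go.py .5459,.069,.078
```

```text
time: 6.85
ee_pos: [0.5462, 0.0697, 0.0802]
eef_rot: [0.988, 0.157, 0.001, 0.0]
ft_force: [-0.1, 0.1, 0.6]
width: 0.0606
grip_force: 0.0
6.85 [0.54616008 0.06969158 0.08015092] force [-0.15  0.1   0.63] rows [-0.015  0.019  0.072] [[0.311, 0.001], [-0.951, -0.0], [0.0, -1.0]] [ 0.29  0.36 -0.58  1.8   0.22  1.05 -1.63]
time: 7.6
ee_pos: [0.5454, 0.0705, 0.0795]
eef_rot: [0.987, 0.158, -0.0, -0.0]
ft_force: [-2.1, 4.0, 1.1]
width: 0.0226
grip_force: 50.0
7.6 [0.5454476  0.07045714 0.07947788] force [-2.13  4.04  1.08] rows [-0.001  0.051  0.049] [[0.311, -0.0], [-0.95, 0.001], [-0.001, -1.0]] [ 0.29  0.36 -0.58  1.8   0.22  1.05 -1.63]
```

Gripped at 50 N. Pull up 18 mm.

```bash
python3 -m crank '[[[0,0.03,-0.1],0],[[0,0.02,-0.1],0],[[0,0,-0.1],0],[[0,0,-0.1],0],[[0,0,-0.1],0],[[0,0,-0.08],0],[[0,0,0],0],[[0,0,0],0]]'; python3 go.py .5459,.069,.0968
```

```text
time: 8.6
ee_pos: [0.5454, 0.0704, 0.0956]
eef_rot: [0.987, 0.158, -0.0, -0.001]
ft_force: [2.3, 9.8, -13.2]
width: 0.0225
grip_force: 50.0
8.6 [0.54537076 0.07036874 0.09556934] force [  2.31   9.78 -13.18] rows [ 0.002  0.049 -0.041] [[0.312, -0.001], [-0.95, 0.003], [-0.003, -1.0]] [ 0.29  0.34 -0.59  1.78  0.21  1.08 -1.62]
```

```bash
python3 -m crank '[[[0,-0.05,-0.04],0],[[0,-0.03,-0.03],0],[[0,0,0],0],[[0,0,0],0],[[0,0,0],0],[[0,0,0],0],[[0,0,0],0]]'; python3 go.py .5459,.069,.0968
python3 - <<'E'
from h import *
a=vision.camera("scene")[130:250,210:360,::-1]
cv2.imwrite("pics/c4.png",cv2.resize(a,None,fx=5,fy=5,interpolation=cv2.INTER_CUBIC))
E
```

```text
time: 9.48
ee_pos: [0.5453, 0.0704, 0.0976]
eef_rot: [0.988, 0.157, -0.0, -0.0]
ft_force: [5.5, 3.0, -14.6]
width: 0.0227
grip_force: 50.0
9.475 [0.54532438 0.07044335 0.0975856 ] force [  5.46   3.03 -14.58] rows [0.003 0.052 0.026] [[0.311, -0.0], [-0.951, 0.001], [-0.001, -1.0]] [ 0.29  0.33 -0.59  1.78  0.21  1.09 -1.62]
```

View pics/c4.png

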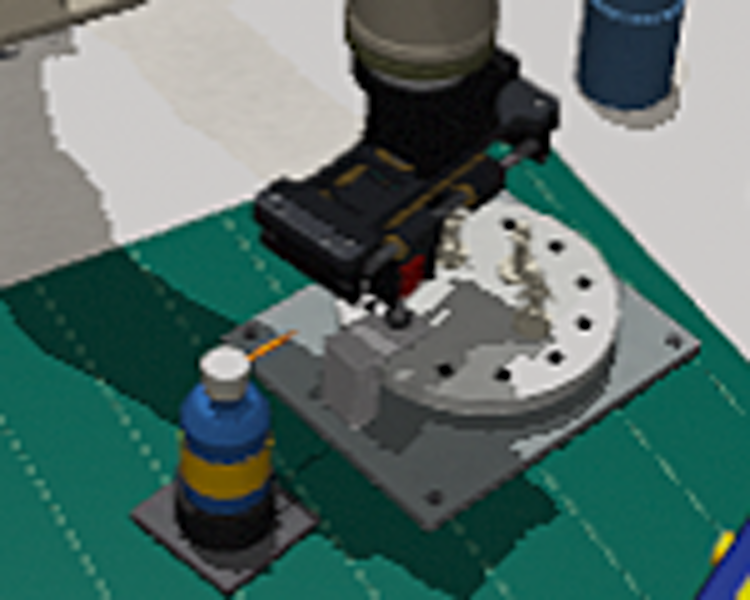

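The knob (red at (410,275)) is raised between the fingers. The lift is 18.1 mm with a 14.6 N pull, so it is at its stop. The figures and the can are undisturbed.

```bash
python3 -c "
from bench import r
print(r.close_job())"
```

```text
the job is handed in; nothing more can be done
None
```

I pressed the nozzle cap fully down and let it come back up, then pulled the index pin about 18 mm up to its stop and handed the job in with the gripper still holding it; the hand-in returned no verdict.

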